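# Set the kitchen timer's preset wheel and start it

## Task

Set the kitchen timer for eggs: with a fingertip, flick the edge of the black lobed preset wheel round, counter-clockwise seen from above, click by click, until its red lobe has clicked into place at the black pointer, without running past it. Only then press the green start key right down and let it come up again. Only touch and push: do not lift, tip or shove the timer, and leave the things round it where they are.

Things in the scene. Friction and masses are not known exactly. Their poses are not given: they have to be found in the camera images.
- console: The timer, a white console loose on rubber feet, 1 to 2 kg. Origin: on the worktop under the wheel's upright axis; x points to the console's back (pointer side), y to its left, z up. Outline: x -45 to 92, y -155 to 75 mm; deck top at z = 34 mm; rear block from x = 62 mm, 66 mm high. Its front faces the robot, turned by up to 0.3 rad.
- wheel (a joint): Turn of the preset wheel, rad, counter-clockwise from above positive; 0: red lobe at the pointer. A spring detent seats it at each multiple of 0.785 (8 clicks a turn); pushed over half a click it snaps on to the next seat, short of that it snaps back. Starts 2, 3 or 4 clicks before the pointer (-1.57, -2.36 or -3.14). 1 to 2.5 N at the edge turns it. Stops at -3.61 and 1.26.
- wheel_axis (a point): On the wheel's axis at its top face, 62 mm above the worktop. The wheel lies flat, underside at 46 mm: hub of radius 38 mm with eight straight radial lobes 10 mm wide out to radius 58 mm, one red, seven black, 45 degrees apart; gaps are 28 mm wide at radius 50 mm. Seated, one lobe points to console +x, one to -x.
- red_tip (a point): Outer end of the red lobe, on its top face, 58 mm from the wheel's axis; turns with the wheel. The lobes at the front overhang the console's front edge by 13 mm, so a vertical fingertip can stand in a gap there; counter-clockwise, the front edge of the wheel moves to console -y (to the right seen from the robot).
- pointer (a point): Tip of the black arrow-like pointer on the top of the console's rear block, fixed on the console at x = 61 mm, y = 0, z = 68 mm. A white bridge 31 mm wide and 95 mm high reaches from the console's left side, slightly to the front, in over the wheel's hub and houses its detent ball: keep clear of it (its parts lie at x > -45 mm, y > -2 mm; in front of the hub, x < -45 mm, all is free).
- start_key (a joint): Travel of the green start key in m: 0 up, 0.006 fully down (counts as pressed from 0.0045). A round push button 32 mm across in a grey ring 48 mm across; it is sprung and takes 4 N to go fully down, and comes up by itself.
- start_key_top (a point): Centre of the green key's top face, 52 mm above the worktop when up, 112 mm to the console's right (-y) of the wheel's axis. It is pressed straight down.
- mill: White and grey salt mill, 44 mm across, 90 mm high, upright, at the console's left, loose. Origin at its underside.
- peg: Wooden clothes peg, 15x72x12 mm, lying at the console's left, loose. Origin at its underside.
- tape: Roll of tan tape lying flat, 104 mm across, 25 mm high, at the console's right, loose. Origin at its underside.
- fork: Steel fork, 204 mm long, 28 mm wide, 18 mm high, lying across in front of the console, loose. Origin at its underside.

How it is judged:
On the way, in this order (a step that is already met when the one before it is completed fails the run):
1. the red lobe has come to rest at the pointer, the key not pressed (value of joint wheel between -0.1 and 0.1 rad and velocity of joint wheel between -0.1 and 0.1 rad/s and value of joint start_key below 0.002 m), for 0.3 s.
2. the green key is pressed down with the red lobe at the pointer (value of joint wheel between -0.1 and 0.1 rad and value of joint start_key above 0.0045 m), for 0.05 s.
3. the green key has come up again (value of joint wheel between -0.1 and 0.1 rad and value of joint start_key below 0.0015 m), for 0.1 s.
At the end, for the whole second after the job is handed in: The red lobe rests at the pointer within 0.1 rad, the green key has been pressed (4.5 mm or more) after that and is up again (within 1.5 mm), the console stands flat within 20 mm of where it stood, and the mill, peg, tape and fork are within 20 mm of where they were (all of step 3 and velocity of joint wheel between -0.1 and 0.1 rad/s and distance of each of console, mill, peg, tape, fork from where it was at the start of the episode below 0.02 m and linear speed of console below 0.01 m/s and angle between console's own z axis and vertical below 0.05 rad); the robot touches nothing.
It fails at once if the wheel runs past the pointer by more than half a click (0.47 rad) (value of joint wheel above 0.47 rad).
It fails at once if the key is pressed while the red lobe is not at the pointer (value of joint start_key above 0.003 m and not (value of joint wheel between -0.15 and 0.15 rad)).
It fails at once if the timer is lifted, tipped or shoved more than 20 mm (height (world z) of console above 0.008 m or angle between console's own z axis and vertical above 0.1 rad or distance of console from where it was at the start of the episode above 0.02 m).
It fails at once if a bystander is lifted, knocked over or moved more than 20 mm (distance of any of mill, peg, tape, fork from where it was at the start of the episode above 0.02 m or angle between mill's own z axis and vertical above 0.3 rad).
It also fails if it takes over 54 s, if anything falls off the work surface, if the arm or the gripper's body presses on something with over 40 N, if the wrist force passes 120 N, or if a joint passes its speed limit or range.

## Robot

A 6-joint arm with a two-finger parallel gripper is mounted at the origin on a cart in front of the work surface, level with it; the furniture and walls round the work are solid. World frame = base frame: x ahead of the robot, y to its left, z up, the work surface at z = 0. Lengths are in m, angles in rad, forces in N, time in s.
With the tool pointing down it reaches from about 0.25 to 0.775 m from the base axis. Payload 4 kg.
Tool frame: the origin (TCP) lies midway between the tips of the shut fingers; the grasp point (between the pads) lies 19 mm behind it (robot.hold_point_z is the distance from the TCP to the grasp point, in m); z points along the fingers, y is the line along which they close (so a half turn about z gives the same grasp; the last joint's range is limited). The gripper opens to 94 mm and grips with 3 to 60 N. Pads are 16 mm wide; open, the fingers measure 119 mm over their backs; the gripper's body (75 mm by 177 mm) begins 78 mm behind the grasp point.
Start: joints at [-1.427, 0.087, 1.371, -0, 1.684, -0.103], TCP at [0.134, -0.533, 0.206] pointing down, gripper open.
Joint ranges: [-3.1, 3.1], [-0.76, 2.03], [0.27, 2.55], [-1.08, 4.22], [0.17, 2.65], [-2.57, 2.57]. Speed limits (rad/s): [2.79, 2.79, 3.14, 3.14, 3.14, 3.14].

## Interface

Orientations are given as [roll, pitch, yaw] about the fixed x, y, z axes, in that order (R = Rz(yaw) Ry(pitch) Rx(roll)).
In Python, from bench import readout, imaging, robot gives the robot as it stands.
- The arm moves only by the tool carry_out, never from a script. Its argument "motion" is text: rows parted by semicolons, each of 7 numbers parted by spaces: the shift along the tool's x, y, z each as a share of 200 mm, from -1 to 1, then the turn, a rotation vector about the tool's x, y, z each as a share of 120 degrees, from -1 to 1, then the opening, from 0 (shut) to 1 (fully open). A call has 1 to 12 rows; each row shifts and turns the commanded pose from where the row before left it, along the tool's axes as they then stand; what a row does not reach is not made up. A row lasts 1/8 s, in which the tool goes at most 62.5 mm and 10.7 degrees, less where a joint would pass 70% of its speed; a pose out of reach is approached as far as the arm can. A call with a number of a shift or a turn outside -1 to 1 is refused whole. A call with a gripper value outside its range is refused whole. The fingers move at their own pace and stop on an object; the grip force is fixed at half the most. Time passes only in rows, so rows that do not move let the fingers close. It gives the time, the measured TCP pose, the force, the opening and the grip force at its end, in the units of the state.
- readout.get_obs(): the state, without advancing time (a new reading comes with each control period).
- imaging.snapshot(name): name is "scene" or "side" or "wrist"; returns a dict with "pixels" (400x640x3 uint8, red, green, blue), "fx", "fy", "cx", "cy" (pixels), "R" (3x3) and "t" (3): a world point X has camera coordinates R X + t. Camera axes: x right, y down, z forward; pixel columns grow to the right and rows downward; lengths in m; the calibration is good to about 2 mm. The wrist camera is an equidistant fisheye: a pixel r from the principal point sees the ray r / f radians off the axis. A picture is of the moment at which its call begins. There is no depth.
- robot.close_job(): hands the job in; it is judged then, once.
The state is a dict: "time": time; "joint_positions": joint angles; "qvel": joint speeds; "joint_torque": joint torques, N m; "tool_pos": TCP position; "ee_rot": TCP orientation; "wrist_force": force on the tool from outside, world axes, zero at the start; "wrist_torque": the same for the moment, N m; "width": finger opening in m; "finger_force": force on a finger pad.
Only numpy, scipy, OpenCV 4.12 (cv2) and the standard library are available. Lean on these libraries where they do the work, as an engineer would, in place of code of your own. Each camera call takes 0.05 s, during which the arm holds its last target. There are 200 camera calls.

## Working session

There is one attempt and no reset: what is moved stays moved. The work goes in short steps, Python scripts to look and compute and a tool call to move; the robot and the scene stay as the last step left them, time stands still between calls to the robot, and variables do not carry over. Pictures are saved under pics/ and viewed, at most 10 in all, crops included, and the job is handed in when it is done.

Besides the shell and the picture viewer there is one more tool, called as name(argument=value, ...) on one line, values as JSON. carry_out: Moves the arm, as the interface text tells. Its arguments: {"type":"object","properties":{"motion":{"type":"string"}},"required":["motion"]}

```bash
mkdir -p pics; cat > h.py <<'E'
import numpy as np, cv2
from bench import readout, imaging, robot
def snap(n,save=None):
    s=imaging.snapshot(n)
    s={k:(np.array(v) if not np.isscalar(v) else v) for k,v in s.items()}
    if save: cv2.imwrite(f'pics/{save}.png',s['pixels'][:,:,::-1])
    return s
def ray(s,u,v,fish=False):
    x=(u-s['cx'])/s['fx'];y=(v-s['cy'])/s['fy']
    if fish:
        r=np.hypot(x,y); d=np.array([x*np.sinc(r/np.pi),y*np.sinc(r/np.pi),np.cos(r)])
    else: d=np.array([x,y,1.])
    d=s['R'].T@d; return -s['R'].T@s['t'], d/np.linalg.norm(d)
def onz(s,u,v,z,fish=False):
    o,d=ray(s,u,v,fish); return o+d*(z-o[2])/d[2]
def tri(*rays):
    A=0;b=0
    for o,d in rays:
        P=np.eye(3)-np.outer(d,d);A=A+P;b=b+P@o
    X=np.linalg.solve(A,b); return X,[float(np.linalg.norm((np.eye(3)-np.outer(d,d))@(X-o))) for o,d in rays]
def proj(s,X):
    c=s['R']@np.array(X)+s['t']; return s['cx']+s['fx']*c[0]/c[2], s['cy']+s['fy']*c[1]/c[2]
def blob(s,c):
    h=cv2.cvtColor(s['pixels'],cv2.COLOR_RGB2HSV)
    if c=='red': m=cv2.inRange(h,(0,120,60),(8,255,255))|cv2.inRange(h,(172,120,60),(180,255,255))
    else: m=cv2.inRange(h,(45,90,40),(90,255,255))
    n,l,st,ce=cv2.connectedComponentsWithStats(m)
    return m,[(int(st[i][4]),ce[i].round(1).tolist(),st[i][:4].tolist()) for i in range(1,n) if st[i][4]>15]
E
python3 - <<'E'
from h import *
a=snap('scene','a');b=snap('side','b')
cv2.imwrite('pics/ab.png',cv2.resize(np.vstack([a['pixels'],b['pixels']])[:,:,::-1],None,fx=.75,fy=.75))
for s in (a,b):
    print('cam',(-s['R'].T@s['t']).round(3)); 
    for c in('red','green'): print(c,blob(s,c)[1])
print(readout.get_obs())
E
```

```text
cam [0.193 0.542 0.625]
red [(5343, [268.0, 79.4], [196, 46, 143, 70]), (81, [633.9, 61.3], [628, 56, 12, 10]), (147, [628.3, 106.8], [620, 98, 20, 16]), (89, [51.1, 186.8], [46, 182, 11, 10]), (25, [41.4, 206.8], [39, 205, 6, 5]), (399, [147.3, 232.5], [134, 220, 27, 24]), (68, [316.7, 224.8], [312, 221, 10, 8]), (74, [59.1, 237.7], [54, 234, 11, 9]), (51, [21.4, 239.4], [18, 236, 8, 8]), (68, [48.2, 254.5], [41, 249, 12, 11]), (22, [59.4, 254.9], [54, 251, 10, 7])]
green [(17299, [542.1, 134.8], [451, 0, 189, 293]), (134, [324.9, 200.0], [318, 195, 15, 11]), (12173, [574.0, 320.3], [501, 227, 139, 173])]
cam [0.204 0.788 0.605]
red [(118, [557.1, 63.8], [549, 60, 18, 8]), (3687, [250.5, 105.5], [184, 81, 126, 53]), (125, [569.8, 104.6], [560, 98, 23, 12]), (54, [325.0, 221.9], [320, 219, 10, 7]), (339, [169.1, 244.1], [157, 232, 25, 22])]
green [(10838, [504.3, 118.4], [456, 0, 105, 239]), (6034, [578.1, 221.3], [524, 174, 110, 88]), (108, [325.6, 202.8], [319, 198, 14, 10]), (4335, [558.2, 284.3], [504, 243, 116, 74])]
{'time': 0.1, 'joint_positions': array([-1.42709422e+00,  8.78790456e-02,  1.37208116e+00, -7.55949533e-07,
        1.68362793e+00, -1.03086738e-01]), 'qvel': array([-5.13209346e-04, -2.29463655e-03, -3.60646145e-03, -1.32054360e-03,
       -1.54952119e-03, -9.63891984e-06]), 'joint_torque': array([ 2.22318304e-03, -3.41251910e+01, -3.03302479e+01,  7.19781895e-02,
        3.04568990e-02, -9.53756285e-05]), 'tool_pos': array([ 0.13429082, -0.53283947,  0.2044335 ]), 'ee_rot': array([-3.13960768e+00, -2.04596539e-04,  2.46788560e-01]), 'wrist_force': array([ 0.04623654,  0.26193897, -0.35471838]), 'wrist_torque': array([-0.01561726, -0.01716939, -0.00352971]), 'finger_force': 0.0, 'width': 0.09395593132441575}
```

View pics/a.png

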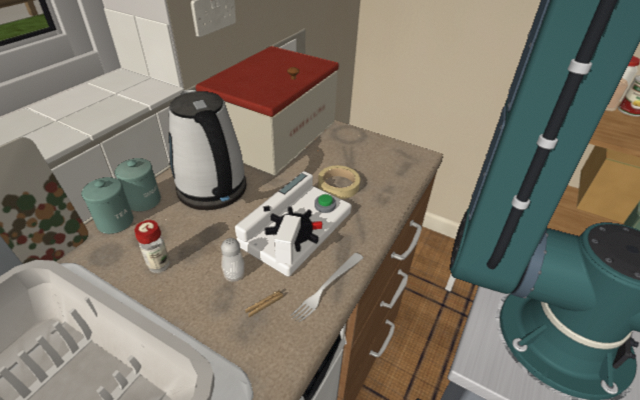

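View pics/b.png

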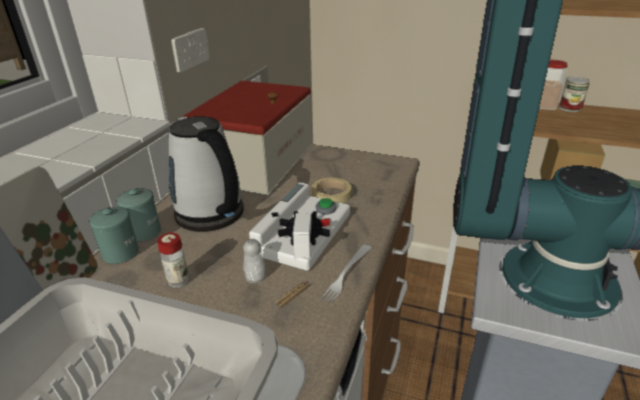

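The console shows in both views. The green key is at (325,200) in scene and (326,203) in side, and the red lobe is at (317,225) and (325,222), on the key's side of the wheel. The fork lies in front, with the mill and peg at the console's left.

```bash
python3 - <<'E'
from h import *
a=snap('scene');b=snap('side')
g=((324.9,200),(325.6,202.8)); r=((316.7,224.8),(325,221.9))
for n,(p,q),z in (('key',g,.052),('red',r,.062)):
    print(n,tri(ray(a,*p),ray(b,*q)),onz(a,*p,z),onz(b,*q,z))
# fork ends/handle, tape, mill, peg on plane
for n,p,z in (('fork tines',(302,315),.01),('fork end',(358,257),.01),('fork mid',(330,287),.01),('tape',(340,180),.012),('mill base',(233,275),0),('peg',(266,301),.006),('frontR corner',(350,212),.034),('frontL',(291,273),.034)):
    print(n,onz(a,*p,z).round(3))
w=snap('wrist','w'); print('wcam',(-w['R'].T@w['t']).round(3),w['R'][2].round(2),w['fx'])
for c in('red','green'): print(c,blob(w,c)[1])
E
```

```text
key (array([ 0.49418529, -0.03853771,  0.05402441]), [0.0008228119132730286, 0.0008228119132730891]) [ 0.4961873  -0.04099778  0.052     ] [ 0.49431938 -0.04098618  0.052     ]
red (array([0.46845047, 0.04044868, 0.05836127]), [0.0010795628618408366, 0.0010795628618408555]) [0.46787504 0.04323025 0.062     ] [0.46549884 0.04609994 0.062     ]
fork tines [0.402 0.203 0.01 ]
fork end [0.377 0.032 0.01 ]
fork mid [0.389 0.126 0.01 ]
tape [ 0.523 -0.167  0.012]
mill base [0.566 0.193 0.   ]
peg [0.475 0.211 0.006]
frontR corner [ 0.44  -0.054  0.034]
frontL [0.458 0.152 0.034]
wcam [ 0.205 -0.516  0.384] [-0.24 -0.06 -0.97] 309.70691628693146
red []
green []
```

View pics/w.png

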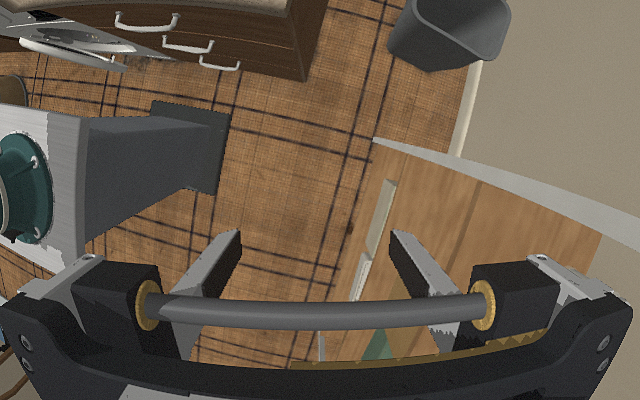

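carry_out(motion="0 0 0 0 0 -0.088 0;0 0 0 0 0 -0.088 0;0 0 0 0 0 -0.088 0;0 0 0 0 0 -0.088 0;0 0 0 0 0 -0.088 0;0 0 0 0 0 -0.088 0;0 0 0 0 0 -0.062 0;0.265 0.098 -0.02 0 0 0 0;0.265 0.098 -0.02 0 0 0 0;0.265 0.098 -0.02 0 0 0 0;0.265 0.098 -0.02 0 0 0 0")

```text
time: 1.62
tool_pos: [0.2316, -0.3274, 0.2215]
ee_rot: [3.141, 0.0, 1.482]
wrist_force: [1.3, 0.2, 1.1]
width: 0.0005
finger_force: 0.0
```

carry_out(motion="0.265 0.098 -0.02 0 0 0 0;0.265 0.098 -0.02 0 0 0 0;0.265 0.098 -0.02 0 0 0 0;0.265 0.098 -0.02 0 0 0 0;0.265 0.098 -0.02 0 0 0 0;0.265 0.098 -0.02 0 0 0 0;0.265 0.098 -0.02 0 0 0 0;0 0 0 0 0 0 0;0 0 0 0 0 0 0")

```text
time: 2.75
tool_pos: [0.4002, 0.0281, 0.2492]
ee_rot: [-3.141, 0.001, 1.483]
wrist_force: [-0.2, -0.2, 0.0]
width: 0.0004
finger_force: 0.0
```

```bash
python3 - <<'E'
from h import *
w=snap('wrist','w2'); print('wcam',(-w['R'].T@w['t']).round(3),w['R'].round(2))
for c in('red','green'): print(c,blob(w,c)[1])
E
```

```text
wcam [0.407 0.101 0.428] [[ 1.   -0.09  0.  ]
 [-0.08 -0.96  0.25]
 [-0.02 -0.25 -0.97]]
red [(477, [530.6, 11.5], [516, 0, 32, 25]), (146, [372.3, 171.2], [365, 163, 17, 17]), (1055, [624.6, 282.9], [598, 261, 42, 48])]
green [(26, [6.7, 88.8], [0, 87, 12, 6]), (52, [21.0, 93.4], [14, 87, 13, 14]), (17, [2.2, 93.5], [0, 91, 7, 6]), (92, [9.3, 101.4], [0, 93, 21, 19]), (34, [26.7, 100.9], [21, 96, 12, 12]), (22, [3.5, 123.1], [0, 118, 8, 11]), (41, [16.4, 124.2], [9, 118, 17, 12]), (16, [29.1, 126.5], [24, 123, 9, 9]), (24, [23.9, 131.1], [18, 128, 11, 7]), (69, [7.9, 139.9], [0, 134, 17, 13]), (27, [29.8, 143.7], [26, 137, 8, 14]), (20, [8.2, 152.5], [4, 150, 9, 6]), (30, [7.7, 183.6], [3, 179, 11, 12]), (20, [17.6, 181.0], [12, 178, 10, 7]), (16, [23.4, 188.1], [20, 185, 7, 7]), (46, [24.3, 203.1], [17, 194, 14, 21]), (21, [2.7, 207.2], [0, 203, 6, 10]), (43, [26.0, 226.9], [16, 218, 18, 16]), (426, [392.9, 229.7], [382, 218, 23, 24]), (19, [20.3, 222.5], [17, 220, 8, 8]), (17, [6.3, 226.2], [3, 223, 8, 7]), (27, [13.9, 232.9], [9, 230, 11, 7]), (20, [18.4, 243.6], [15, 241, 8, 7])]
```

View pics/w2.png

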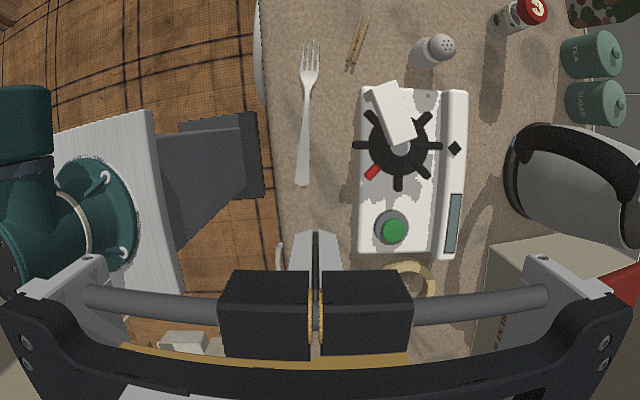

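The wrist view shows the whole console: red lobe at (372,171), green key at (393,229), front lobe tip near (353,145), right lobe tip near (398,190), pointer near (449,148). The red lobe is three clicks short.

```bash
python3 - <<'E'
from h import *
w=snap('wrist');a=snap('scene');b=snap('side')
g=blob(w,'green')[1]; g=[x for x in g if x[0]>300][0][1]
r=[x for x in blob(w,'red')[1] if abs(x[1][0]-372)<5][0][1]
ag=((324.9,200),(325.6,202.8)); ar=((316.7,224.8),(325,221.9))
key,res=tri(ray(a,*ag[0]),ray(b,*ag[1]),ray(w,*g,True)); print('key',key,res, onz(w,*g,.052,True))
red,res=tri(ray(a,*ar[0]),ray(b,*ar[1]),ray(w,*r,True)); print('red',red,res, onz(w,*r,.062,True))
gray=cv2.cvtColor(w['pixels'],cv2.COLOR_RGB2GRAY); m=((gray<70)*255).astype(np.uint8)
n,l,st,ce=cv2.connectedComponentsWithStats(m[80:200,345:470])
for i in range(1,n):
    if st[i][4]>30:
        print(st[i].tolist(),ce[i].round(1)+[345,80])
        ys,xs=np.where(l==i); xs=xs+345; ys=ys+80
        P=np.array([onz(w,x,y,.068 if st[i][4]<300 else .062,True) for x,y in zip(xs,ys)])
        print(' xmin',P[P[:,0].argmin()].round(4),'xmax',P[P[:,0].argmax()].round(4),'ymin',P[P[:,1].argmin()].round(4),'mean',P.mean(0).round(4))
        for q,t in ((0,P[:,0]<P[:,0].min()+.006),(1,P[:,0]>P[:,0].max()-.006),(2,P[:,1]<P[:,1].min()+.006)): print('  end mean',P[t].mean(0).round(4))
# fork
for p in ((310,42),(303,185)): print('fork',onz(w,*p,.01,True).round(3))
E
```

```text
key [ 0.4970298  -0.04353408  0.05001788] [0.0004872400908215127, 0.001718359439613178, 0.00136807190703363] [ 0.49794345 -0.04268543  0.052     ]
red [0.47092278 0.03704848 0.05521638] [0.00031688121277505667, 0.002127695420136982, 0.0018295734250514625] [0.47154653 0.03852932 0.062     ]
[7, 29, 91, 82, 2601] [397.6 149.8]
 xmin [0.4488 0.0688 0.062 ] xmax [0.5635 0.0686 0.062 ] ymin [0.5056 0.0116 0.062 ] mean [0.505  0.0618 0.062 ]
  end mean [0.4518 0.072  0.062 ]
  end mean [0.5606 0.0649 0.062 ]
  end mean [0.5023 0.0148 0.062 ]
[103, 61, 13, 14, 96] [454.1 147.3]
 xmin [0.5691 0.0626 0.068 ] xmax [0.5861 0.062  0.068 ] ymin [0.5773 0.0535 0.068 ] mean [0.5777 0.0618 0.068 ]
  end mean [0.5731 0.062  0.068 ]
  end mean [0.5821 0.0617 0.068 ]
  end mean [0.5777 0.0569 0.068 ]
fork [0.411 0.213 0.01 ]
fork [0.384 0.018 0.01 ]
```

carry_out(motion="0.0694 0.0166 0.2 0 0 0 0;0.0694 0.0166 0.2 0 0 0 0;0.0694 0.0166 0.2 0 0 0 0;0.0694 0.0166 0.2 0 0 0 0;0.0694 0.0166 0.2 0 0 0 0;0 0 0 0 0 0 0;0 0 0 0 0 0 0")

```text
time: 3.82
tool_pos: [0.4241, 0.0951, 0.051]
ee_rot: [3.14, 0.0, 1.481]
wrist_force: [1.0, -0.2, 0.4]
width: 0.0003
finger_force: 0.0
```

```bash
python3 - <<'E'
from h import *
w=snap('wrist','w3')
cv2.imwrite('pics/w3c.png',cv2.resize(w['pixels'][:,:,::-1][60:340,140:560],None,fx=1.8,fy=1.8))
print(readout.get_obs()['tool_pos'],readout.get_obs()['ee_rot'])
E
```

```text
[0.42470836 0.09526999 0.05161499] [ 3.13788029e+00 -2.93872222e-04  1.48115459e+00]
```

View pics/w3c.png

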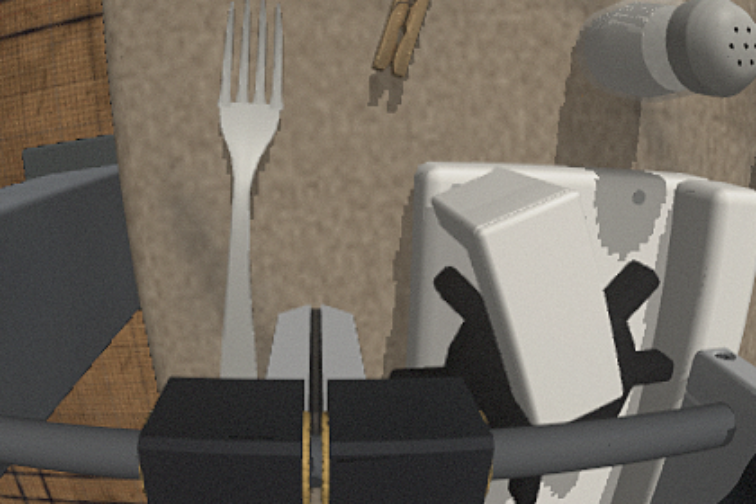

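carry_out(motion="0 0.0625 0.0075 0 0 0 0;0 0.0625 0.0075 0 0 0 0;0 0 0 0 0 0 0;-0.03 0 0 0 0 0 0;-0.03 0 0 0 0 0 0;-0.03 0 0 0 0 0 0;-0.03 0 0 0 0 0 0;-0.03 0 0 0 0 0 0;-0.03 0 0 0 0 0 0;0 0 0 0 0 0 0")

```text
time: 5.12
tool_pos: [0.4448, 0.0573, 0.0464]
ee_rot: [-3.141, 0.0, 1.482]
wrist_force: [-1.2, -0.4, -1.0]
width: 0.0006
finger_force: 0.0
```

```bash
python3 - <<'E'
from h import *
w=snap('wrist','w4');a=snap('scene')
print(readout.get_obs()['tool_pos'],readout.get_obs()['wrist_force'])
c=cv2.resize(w['pixels'][:,:,::-1][60:340,220:560],None,fx=1.3,fy=1.3); d=cv2.resize(a['pixels'][:,:,::-1][150:290,220:380],None,fx=2.2,fy=2.6)
cv2.imwrite('pics/w4c.png',np.hstack([c,d]) if c.shape[0]==d.shape[0] else np.hstack([c,d[:c.shape[0]]]))
for n in(w,a): print([x for x in blob(n,'red')[1]][:12])
E
```

```text
[0.44487564 0.05781379 0.04642597] [0.18652409 0.43800351 0.93048064]
[(127, [411.0, 288.0], [404, 281, 13, 17])]
[(3935, [254.0, 82.0], [196, 46, 99, 71]), (146, [628.4, 106.9], [620, 98, 20, 16]), (88, [51.1, 186.8], [46, 182, 11, 10]), (23, [41.5, 206.6], [39, 204, 6, 6]), (36, [308.4, 213.9], [305, 211, 7, 7]), (397, [147.3, 232.5], [134, 220, 27, 24]), (74, [59.0, 237.7], [54, 234, 11, 9]), (49, [21.2, 239.3], [18, 236, 8, 8]), (72, [48.4, 254.6], [41, 249, 13, 11]), (18, [59.3, 255.4], [55, 252, 8, 6])]
```

View pics/w4c.png

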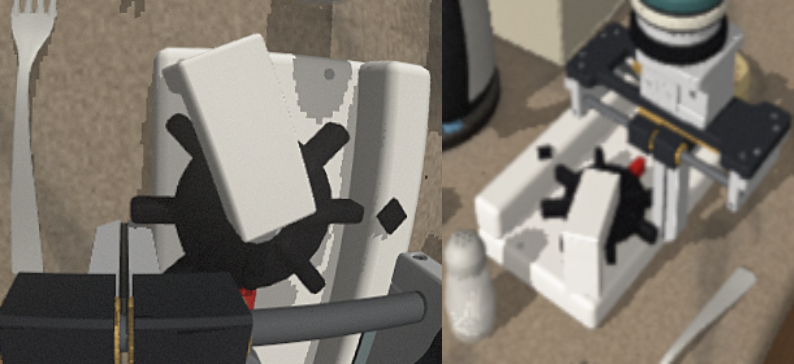

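Click one is done: the red lobe (about (245,295) in the left crop) now points to the console's right, the wheel is seated and there is no load on the finger. Repeating.

carry_out(motion="0 -0.0625 0 0 0 0 0;0 -0.0625 0 0 0 0 0;0.09 0 0 0 0 0 0;0.09 0 0 0 0 0 0;0 0 0 0 0 0 0;0 0.0625 0 0 0 0 0;0 0.0625 0 0 0 0 0;0 0 0 0 0 0 0")

```text
time: 6.22
tool_pos: [0.4493, 0.0932, 0.0465]
ee_rot: [3.141, 0.0, 1.481]
wrist_force: [-0.2, 0.3, -0.2]
width: 0.0005
finger_force: 0.0
```

carry_out(motion="-0.03 0 0 0 0 0 0;-0.03 0 0 0 0 0 0;-0.03 0 0 0 0 0 0;-0.03 0 0 0 0 0 0;-0.03 0 0 0 0 0 0;-0.03 0 0 0 0 0 0;0 0 0 0 0 0 0;0 -0.0625 0 0 0 0 0;0 -0.0625 0 0 0 0 0;0 0 0 0 0 0 0")

```text
time: 7.48
tool_pos: [0.4188, 0.0605, 0.0463]
ee_rot: [-3.141, 0.0, 1.483]
wrist_force: [-0.1, 0.2, -0.3]
width: 0.0005
finger_force: 0.0
```

```bash
python3 - <<'E'
from h import *
w=snap('wrist');a=snap('scene')
print(readout.get_obs()['tool_pos'],readout.get_obs()['wrist_force'])
c=cv2.resize(w['pixels'][:,:,::-1][60:340,220:560],None,fx=1.3,fy=1.3); d=cv2.resize(a['pixels'][:,:,::-1][150:290,220:380],None,fx=2.2,fy=2.6)
cv2.imwrite('pics/w5c.png',np.hstack([c,d]))
for n in(w,a): print([x for x in blob(n,'red')[1]][:12])
E
```

```text
[0.41991993 0.06027655 0.04662181] [-0.15017014  1.01216117 -0.49571426]
[(269, [491.1, 272.6], [480, 260, 21, 24])]
[(4528, [259.4, 80.8], [196, 46, 117, 71]), (144, [628.4, 106.9], [620, 99, 20, 15]), (92, [51.1, 186.8], [45, 182, 12, 11]), (21, [41.4, 206.6], [39, 205, 6, 4]), (24, [290.4, 210.0], [289, 207, 4, 7]), (399, [147.3, 232.5], [134, 220, 27, 24]), (76, [59.1, 237.7], [54, 234, 11, 9]), (52, [21.4, 239.4], [18, 236, 8, 8]), (72, [48.5, 254.5], [41, 249, 13, 11]), (22, [59.3, 255.1], [55, 251, 8, 8])]
```

View pics/w5c.png

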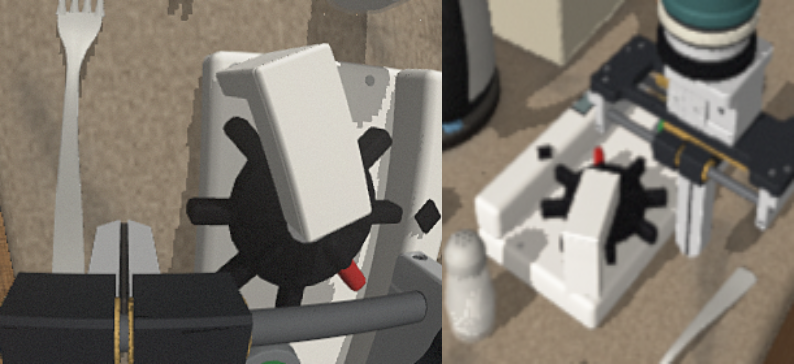

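Click two is done: the red lobe (about (352,275) in the crop) is one click before the pointer (427,217). One more.

carry_out(motion="0.09 0 0 0 0 0 0;0.09 0 0 0 0 0 0;0 0 0 0 0 0 0;0 0.0625 0 0 0 0 0;0 0.0625 0 0 0 0 0;0 0 0 0 0 0 0")

```text
time: 8.32
tool_pos: [0.4493, 0.0932, 0.0465]
ee_rot: [3.141, 0.0, 1.481]
wrist_force: [0.1, 0.8, -0.2]
width: 0.0008
finger_force: 0.0
```

carry_out(motion="-0.03 0 0 0 0 0 0;-0.03 0 0 0 0 0 0;-0.03 0 0 0 0 0 0;-0.03 0 0 0 0 0 0;-0.03 0 0 0 0 0 0;-0.03 0 0 0 0 0 0;0 0 0 0 0 0 0;0 -0.0625 0 0 0 0 0;0 -0.0625 0 0 0 0 0;0 0 -0.15 0 0 0 0;0 0 -0.15 0 0 0 0;0 0 0 0 0 0 0")

```text
time: 9.82
tool_pos: [0.4212, 0.0604, 0.1089]
ee_rot: [3.136, -0.001, 1.483]
wrist_force: [-0.2, -0.2, -0.7]
width: 0.0002
finger_force: 0.0
```

```bash
python3 - <<'E'
from h import *
w=snap('wrist');a=snap('scene');b=snap('side')
print(readout.get_obs()['tool_pos'],readout.get_obs()['wrist_force'])
c=cv2.resize(w['pixels'][:,:,::-1][60:340,220:560],None,fx=1.3,fy=1.3); d=cv2.resize(a['pixels'][:,:,::-1][150:290,220:380],None,fx=2.2,fy=2.6)
cv2.imwrite('pics/w6c.png',np.hstack([c,d]))
for n in(w,a,b): print([x for x in blob(n,'red')[1]][:12]); print([x for x in blob(n,'green')[1] if x[0]>60][:12])
r=[x for x in blob(w,'red')[1]][0][1]; print(onz(w,*r,.062,True))
for x in blob(w,'green')[1]:
    if x[0]>100: print(x,onz(w,*x[1],.052,True))
E
```

```text
[0.41881853 0.06027182 0.10514592] [-0.57317058  0.56021665 -0.89047378]
[(701, [608.0, 10.6], [583, 0, 57, 24]), (24, [614.0, 2.0], [610, 0, 10, 6]), (240, [472.1, 200.2], [462, 194, 21, 13]), (996, [621.9, 386.6], [597, 367, 43, 33])]
[]
[(4973, [263.9, 80.5], [196, 46, 126, 70]), (146, [628.4, 106.8], [620, 98, 20, 16]), (88, [51.2, 186.9], [46, 182, 11, 10]), (21, [41.2, 206.7], [39, 205, 6, 5]), (57, [274.7, 216.9], [271, 213, 9, 9]), (399, [147.3, 232.5], [134, 220, 27, 24]), (75, [59.1, 237.7], [54, 234, 11, 9]), (48, [21.4, 239.2], [18, 236, 8, 7]), (68, [48.1, 254.6], [41, 249, 12, 11]), (19, [59.5, 254.9], [55, 251, 8, 7])]
[(12109, [508.2, 42.7], [302, 0, 338, 125]), (95, [323.1, 200.0], [318, 195, 10, 11]), (9787, [573.2, 319.4], [501, 224, 139, 176])]
[(146, [555.1, 63.6], [544, 60, 23, 8]), (3613, [249.8, 105.4], [184, 81, 126, 54]), (125, [569.8, 104.6], [560, 98, 23, 12]), (55, [283.7, 221.3], [280, 218, 9, 8]), (339, [169.1, 244.1], [157, 232, 25, 22])]
[(12160, [427.9, 34.1], [314, 0, 292, 110]), (10053, [579.1, 224.1], [504, 99, 136, 219]), (107, [325.6, 202.9], [319, 198, 14, 10])]
[0.76283555 0.26279938 0.062     ]
```

View pics/w6c.png

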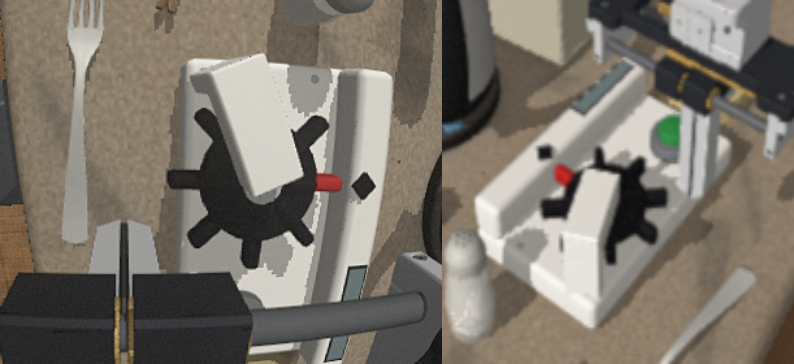

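The red lobe (about (328,183) in the crop) is in line with the pointer (364,185) and seated. The console and fork have not moved. Next is the key at (0.4975, -0.043).

carry_out(motion="-0.24 0 0 0 0 0 0;-0.24 0 0 0 0 0 0;0 0.218 0 0 0 0 0;0 0.218 0 0 0 0 0;0 0 0.1 0 0 0 0;0 0 0.1 0 0 0 0;0 0 0 0 0 0 0;0 0 0 0 0 0 0")

```text
time: 10.98
tool_pos: [0.4981, -0.0431, 0.0662]
ee_rot: [-3.141, -0.0, 1.483]
wrist_force: [0.5, -0.7, -0.6]
width: 0.0004
finger_force: 0.0
```

carry_out(motion="0 0 0.06 0 0 0 0;0 0 0.015 0 0 0 0;0 0 0.015 0 0 0 0;0 0 0.015 0 0 0 0;0 0 0 0 0 0 0;0 0 0 0 0 0 0")

```text
time: 11.72
tool_pos: [0.4991, -0.0433, 0.0499]
ee_rot: [3.139, 0.001, 1.483]
wrist_force: [-6.1, 0.6, 18.5]
width: 0.0004
finger_force: 9.5
```

```bash
python3 - <<'E'
from h import *
a=snap('scene');b=snap('side')
for i in range(3):
    o=readout.get_obs(); print(o['tool_pos'].round(4),o['wrist_force'].round(1),o['finger_force']); snap('wrist')
f=lambda s,u,v:cv2.resize(s['pixels'][:,:,::-1][v-32:v+33,u-32:u+33],None,fx=6,fy=6,interpolation=cv2.INTER_CUBIC)
cv2.imwrite('pics/p1.png',np.hstack([f(a,325,200),f(b,325,203)]))
for s in (a,b): print([x for x in blob(s,'green')[1] if x[0]<300])
E
```

```text
[ 0.4991 -0.0433  0.0498] [-6.5 -0.3 19.8] 9.487590710632503
[ 0.4991 -0.0433  0.0499] [-6.5  0.6 18.8] 9.484402905218303
[ 0.4991 -0.0433  0.0499] [-6.1  1.1 18.9] 9.482518332079053
[(197, [634.1, 13.4], [627, 0, 13, 27]), (66, [399.0, 5.0], [384, 4, 31, 4]), (21, [358.4, 36.3], [353, 32, 10, 10]), (18, [348.3, 40.7], [342, 38, 12, 6]), (17, [363.2, 46.2], [362, 42, 4, 10]), (54, [325.5, 202.7], [318, 199, 14, 7]), (17, [539.1, 286.0], [536, 285, 8, 5])]
[(39, [326.3, 205.3], [320, 202, 12, 6])]
```

View pics/p1.png

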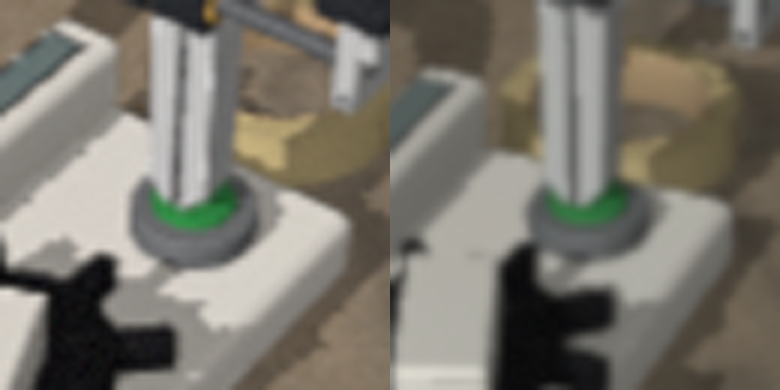

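The finger stands towards the back-right of the key and presses the ring there: green shows only at its near side, and Fx is -6 N. I'll lift, shift about 4 mm to -x and +y, and press again.

carry_out(motion="0 0 -0.075 0 0 0 0;0.0185 -0.022 0 0 0 0 0;0 0 0 0 0 0 0;0 0 0.04 0 0 0 0;0 0 0.015 0 0 0 0;0 0 0.015 0 0 0 0;0 0 0.01 0 0 0 0;0 0 0 0 0 0 0;0 0 0 0 0 0 0")

```text
time: 13.1
tool_pos: [0.4945, -0.0389, 0.0496]
ee_rot: [3.141, 0.0, 1.483]
wrist_force: [-10.9, 2.9, 28.2]
width: 0.0006
finger_force: 14.0
```

```bash
python3 - <<'E'
from h import *
a=snap('scene');b=snap('side')
o=readout.get_obs(); print(o['tool_pos'].round(4),o['wrist_force'].round(1),o['finger_force'])
f=lambda s,u,v:cv2.resize(s['pixels'][:,:,::-1][v-32:v+33,u-32:u+33],None,fx=6,fy=6,interpolation=cv2.INTER_CUBIC)
cv2.imwrite('pics/p2.png',np.hstack([f(a,325,200),f(b,325,203)]))
for s in (a,b): print([x for x in blob(s,'green')[1] if 300<x[1][0]<350])
E
```

```text
[ 0.4945 -0.0389  0.0496] [-11.4   2.6  27.8] 13.991092080250382
[(27, [325.0, 203.5], [318, 201, 14, 5])]
[(23, [325.6, 205.7], [319, 203, 14, 5])]
```

Still a hard contact at the ring. The shut fingers' 25 mm footprint is too tight, so I'll press with one finger (12.5 x 16 mm) of the half-open gripper.

carry_out(motion="0 0 -0.15 0 0 0 0;-0.012 -0.14 0 0 0 0 0.5;0 0 0 0 0 0 0.5;0 0 0 0 0 0 0.5;0 0 0 0 0 0 0.5;0 0 0 0 0 0 0.5")

```text
time: 13.95
tool_pos: [0.4665, -0.039, 0.0741]
ee_rot: [-3.141, 0.0, 1.483]
wrist_force: [-0.5, 0.3, -0.3]
width: 0.0457
finger_force: 0.0
```

```bash
python3 - <<'E'
from h import *
a=snap('scene');b=snap('side')
o=readout.get_obs(); print(o['tool_pos'].round(4),o['wrist_force'].round(1),o['width'],o['ee_rot'])
f=lambda s,u,v:cv2.resize(s['pixels'][:,:,::-1][v-32:v+33,u-32:u+33],None,fx=6,fy=6,interpolation=cv2.INTER_CUBIC)
cv2.imwrite('pics/p3.png',np.hstack([f(a,325,200),f(b,325,203)]))
for s in (a,b): print([x for x in blob(s,'green')[1] if 300<x[1][0]<350],[x for x in blob(s,'red')[1] if 270<x[1][0]<300])
E
```

```text
[ 0.4664 -0.039   0.0742] [ 0.  -0.6 -0.6] 0.046725180005669456 [-3.14115504e+00  2.71607494e-05  1.48251281e+00]
[(1475, [344.5, 79.7], [320, 20, 48, 89]), (133, [325.0, 200.0], [318, 194, 15, 12])] [(57, [274.7, 216.9], [271, 213, 9, 9])]
[(108, [325.6, 202.8], [319, 198, 14, 10])] [(55, [283.7, 221.3], [280, 218, 9, 8])]
```

carry_out(motion="0 0 0.08 0 0 0 0.5;0 0 0.015 0 0 0 0.5;0 0 0.015 0 0 0 0.5;0 0 0.015 0 0 0 0.5;0 0 0.015 0 0 0 0.5;0 0 0 0 0 0 0.5;0 0 0 0 0 0 0.5")

```text
time: 14.92
tool_pos: [0.4658, -0.0389, 0.0498]
ee_rot: [-3.141, 0.0, 1.483]
wrist_force: [-10.9, 1.3, 17.8]
width: 0.047
finger_force: 9.2
```

```bash
python3 - <<'E'
from h import *
a=snap('scene');b=snap('side')
o=readout.get_obs(); print(o['tool_pos'].round(4),o['wrist_force'].round(1),o['width'])
f=lambda s,u,v:cv2.resize(s['pixels'][:,:,::-1][v-32:v+33,u-32:u+33],None,fx=6,fy=6,interpolation=cv2.INTER_CUBIC)
cv2.imwrite('pics/p4.png',np.hstack([f(a,325,200),f(b,325,203)]))
for s in (a,b): print([x for x in blob(s,'green')[1] if 300<x[1][0]<350],[x for x in blob(s,'red')[1] if 270<x[1][0]<300])
E
```

```text
[ 0.4658 -0.0389  0.0498] [-10.9   1.7  18.5] 0.04687454109972377
[(60, [324.8, 202.2], [318, 198, 14, 8])] [(57, [274.7, 216.9], [271, 213, 9, 9])]
[(44, [325.3, 204.9], [319, 202, 13, 6])] [(55, [283.7, 221.3], [280, 218, 9, 8])]
```

View pics/p4.png

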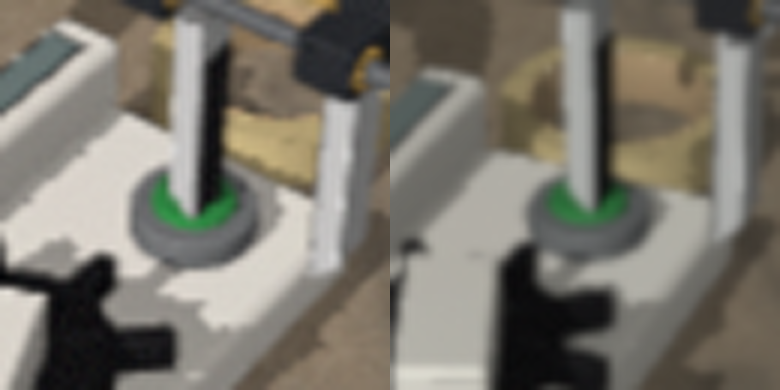

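```bash
python3 - <<'E'
from h import *
p3=cv2.imread('pics/p3.png')[:,:,::-1];p4=cv2.imread('pics/p4.png')[:,:,::-1]
for n,p in(('up',p3),('now',p4)):
  for off in (0,390):
    m=cv2.inRange(cv2.cvtColor(np.ascontiguousarray(p[:,off:off+390]),cv2.COLOR_RGB2HSV),(45,90,40),(90,255,255)); m[:150]=0
    r={}
    for x in range(145,245,8):
        ys=np.where(m[:,x])[0]
        if len(ys): r[x]=(int(ys.min()),int(ys.max()))
    print(n,off,r)
b=snap('side');a=snap('scene')
k=np.array([.4965,-.0415,.052]);
for s in(a,b): print(proj(s,k),proj(s,k-[0,0,.006]))
E
```

```text
up 0 {153: (180, 207), 161: (171, 219), 169: (167, 222), 177: (163, 227), 185: (163, 228), 193: (167, 229), 201: (162, 228), 209: (158, 227), 217: (165, 224), 225: (168, 218), 233: (177, 211)}
up 390 {161: (183, 210), 169: (174, 216), 177: (167, 220), 185: (165, 222), 193: (165, 223), 201: (164, 223), 209: (164, 221), 217: (166, 219), 225: (171, 215), 233: (177, 208)}
now 0 {153: (192, 208), 161: (179, 219), 169: (195, 223), 177: (206, 227), 185: (216, 228), 193: (219, 229), 201: (211, 229), 209: (202, 227), 217: (196, 225), 225: (182, 219), 233: (190, 211)}
now 390 {161: (193, 210), 169: (186, 217), 177: (194, 221), 185: (204, 222), 193: (211, 223), 201: (213, 223), 209: (206, 222), 217: (192, 220), 225: (186, 216), 233: (189, 209)}
(np.float64(324.88825326285826), np.float64(199.8208996581263)) (np.float64(324.78180788598326), np.float64(201.88812179046164))
(np.float64(324.7767965599692), np.float64(202.52703212492153)) (np.float64(324.7955773407724), np.float64(204.72943058587552))
```

The green top edge dropped about 12 crop pixels, against 12.4 expected for 6 mm, so the key is fully down and z simply reads high. Releasing.

carry_out(motion="0 0 -0.05 0 0 0 0.5;0 0 -0.2 0 0 0 0.5;0 0 -0.2 0 0 0 0.5;0 0 -0.2 0 0 0 0.5;0 0 0 0 0 0 0.5;0 0 0 0 0 0 0.5;0 0 0 0 0 0 0.5")

```text
time: 16.0
tool_pos: [0.4653, -0.0388, 0.1743]
ee_rot: [-3.138, -0.0, 1.482]
wrist_force: [0.6, 0.0, -0.3]
width: 0.0467
finger_force: 0.0
```

```bash
python3 - <<'E'
from h import *
a=snap('scene');b=snap('side')
o=readout.get_obs(); print(o['tool_pos'].round(4),o['wrist_force'].round(1))
ok=True
for s,g0,r0 in ((a,(324.9,200),(274.7,216.9)),(b,(325.6,202.8),(283.7,221.3))):
    g=[x for x in blob(s,'green')[1] if 300<x[1][0]<350 and 190<x[1][1]<215]; r=[x for x in blob(s,'red')[1] if 270<x[1][0]<300 and x[1][1]>200]
    print(g,r); ok&=bool(g and r) and abs(g[0][1][1]-g0[1])<.5 and abs(r[0][1][0]-r0[0])<.6
print(ok)
if ok: print(robot.close_job())
E
```

```text
[ 0.4655 -0.0388  0.1747] [-0.3  0.6 -0.9]
[(134, [324.9, 200.0], [318, 195, 15, 11])] [(57, [274.7, 216.9], [271, 213, 9, 9])]
[(108, [325.6, 202.8], [319, 198, 14, 10])] [(55, [283.7, 221.3], [280, 218, 9, 8])]
True
the job is handed in; nothing more can be done
None
```

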